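# Open the spring clamp to its mark and hold it for a lens cell

### The arm

A 6-joint arm with a two-finger parallel gripper is mounted at the origin on the work surface. World frame = base frame: x ahead of the robot, y to its left, z up, the work surface at z = 0. Lengths are in m, angles in rad, forces in N, time in s.
With the tool pointing down it reaches from about 0.4 to 0.825 m from the base axis. Payload 7 kg.
Tool frame: the origin (TCP) lies on the centre line of the jaws, within the pads' length; the fingertips stand 14 mm ahead of it and the grasp point (between the pads) lies 5 mm behind it; z points along the fingers, y is the direction in which the jaws open and shut (so a half turn about z gives the same grasp; the last joint's range is limited). The gripper opens to 85 mm and grips with 20 to 120 N. Pads are 22 mm wide; open, the fingers measure 114 mm over their backs; the gripper's body (76 mm by 85 mm) begins 54 mm behind the grasp point. The pads swing forward as they close: fully open they stand 13 mm farther back than shut.
Start: joints at [1.49, 0.359, 0.012, 0, -1.224, -0.288], TCP at [0.243, 0.63, 0.245] pointing down, gripper open.
Joint ranges: [-3.07, 3.07], [-1.43, 2.12], [-1.02, 1.25], [-3.03, 1.67], [-3.05, -0], [-3.03, 3.03]. Speed limits (rad/s): [2.39, 2.39, 3.01, 3.14, 3.14, 3.14].

### API

Orientations are given as [roll, pitch, yaw] about the fixed x, y, z axes, in that order (R = Rz(yaw) Ry(pitch) Rx(roll)).
In Python, from station import status, read_camera, r, spotter gives the robot as it stands.
- The arm moves only by the tool move_arm, never from a script. Its argument "steps" is a list of rows, each a list of 3 entries, a list of its own where there are three numbers: the shift along the tool's x, y, z in units of 0.1 m (1.0 is 0.1 m), then the turn, a rotation vector about the tool's x, y, z in units of pi rad (1.0 is pi rad), then the opening, from -1 (shut) to 1 (fully open). In form: [[[dx, dy, dz], [ax, ay, az], fingers], ...]. A call has 1 to 5 rows; each row is the pose to reach, as a shift and turn from the pose commanded when the call began, along the tool's axes at that moment, turning the shorter way round; what a row does not reach only later rows make up. A row lasts 1/12 s, in which the tool goes at most 41.7 mm and 7.16 degrees, less where a joint would pass 70% of its speed; a pose out of reach is approached as far as the arm can. A call with a number of a shift or a turn outside -1 to 1 is refused whole. A call with a gripper value outside its range is refused whole. The fingers move at their own pace and stop on an object; "grip_force" is the grip in N (left out, the last holds). Time passes only in rows, so rows that repeat a pose let the fingers close. It gives the time, the measured TCP pose, the force and the opening at its end, in the units of the state.
- status.state(): the state, without advancing time (a new reading comes with each control period).
- read_camera(name): name is "scene" or "side" or "wrist"; returns a dict with "pixels" (384x512x3 uint8, red, green, blue), "mtx" (3x3 intrinsics, pixels), "R" (3x3) and "t" (3): a world point X has camera coordinates R X + t. Camera axes: x right, y down, z forward; pixel columns grow to the right and rows downward; lengths in m; the calibration is good to about 2 mm. The wrist camera is an equidistant fisheye: a pixel r from the principal point sees the ray r / f radians off the axis. A picture is of the moment at which its call begins. There is no depth.
- r.finish_job(): hands the job in, once; it reports no verdict.
Trained networks look in the newest picture that a camera, given by its name, has taken for a name from the list of things; names that differ only in an ending like _2 or _b are one class to them, and where a whole thing is asked for, a point or a joint stands for the part that bears it (a point fixed in the world has none). Each returns a list of dicts, best first, with "score" (0 to 1); they miss things now and then, are a little off and sometimes report something else, mostly with a low value. They report only what shows in the picture. A call takes as long as a camera call.
- spotter.trace(camera, label): "region" (384x512 bool, what is visible of it) and "box" ([left, top, width, height] in pixels, round what is visible of it).
The state is a dict: "time_s": time; "joints": joint angles; "dq": joint speeds; "effort": joint torques, N m; "tool_pos": TCP position; "tcp_rot": TCP orientation; "wrist_force": force on the tool from outside, world axes, zero at the start; "ft_torque": the same for the moment, N m; "width": opening from 0.0 (shut) to 1.0 (fully open).
Only numpy, scipy, OpenCV 4.12 (cv2) and the standard library are available. Lean on these libraries where they do the work, as an engineer would, in place of code of your own. Each camera call takes 0.05 s, during which the arm holds its last target.

### The job

Get the spring clamp ready for me to drop a lens cell in: swing the latch with the yellow knob a quarter turn from closed to its open stop, then pull the black T-handle out against the spring until the white pointer stands at the red mark (within the width of the red tab). Finish while still holding the handle there with the gripper, the latch left open; do not let go. Leave the mark and everything else on the counter where it is.

Things in the scene. Friction and masses are not known exactly. Their poses are not given: they have to be found in the camera images.
- clamp: Spring clamp fixed to the counter: dark steel base plate (x -65 to 135, y -65 to 65 mm, 16 mm thick), aluminium jaws. Origin on the counter; x along the slide: fixed jaw at the +x end, T-handle at the -x end, pulled straight to -x; z up. Red mark and pointer on its -y side, latch opens to +y. Only the handle and the latch knob rise above 62 mm
- slide (a joint): How far the spring slide with the moving jaw, pointer and T-handle is pulled out, in m: 0 home, end stop 0.048. A spring pulls it home all the time with about 4 N at 0 and 9 N at 0.045. The closed latch bars it
- handle (a point): Black T-handle of the slide: upright block 14 mm along the clamp's x, 60 mm along y, 34 mm tall. This point is its centre, 78 mm above the counter (spans 61 to 95 mm); below it only a 14 mm square stem. Slide home: 85 mm to the -x side of the clamp's origin. Best pinched across its 14 mm from above
- pointer (a point): Free tip of the thin white pointer (5 mm wide) on the moving jaw, 43 mm above the counter; moves with the slide along the clamp's -x when pulled
- mark (a point): Middle of the red mark, a tab 10 mm wide along the slide, 12 mm across, top 46 mm above the counter; 20 to 40 mm (varies) to the clamp's -x side of the resting pointer, 8 mm aside of the pointer tip's path. Fixed in the job. Axes as the clamp's; the pointer is on the mark when both have the same place along the clamp's x
- latch (a joint): Angle of the brass quarter-turn latch, rad: 0 closed stop (bar along the clamp's +x, its tip just in front of the moving jaw's dark steel lug, barring the slide), 1.571 open stop (bar along the clamp's +y). Grows anticlockwise seen from above. Stiff: stays where left, about 4 N at the knob turns it
- latch_knob (a point): Centre of the upright round yellow knob on the latch bar, 16 mm across, spans 58 to 98 mm above the counter; this point at 80 mm. 48 mm from the hinge axis
- latch_hinge (a point): Point on the latch's upright hinge axis, 80 mm above the counter, 13 mm to the +x side of the clamp's origin
- binoculars: Olive military binoculars lying flat, one eyecup missing, about 175 x 155 x 56 mm, origin under the middle, objectives to its +x. To be left alone
- lamp: Small aluminium desk lamp with a brass toggle on its neck, round base 110 mm across, about 220 mm tall, head overhanging to its -x, origin under the base. To be left alone
- tin_cup: Cork-lined tin cup, 72 mm across, 75 mm tall, origin under the centre. To be left alone
- prism_cage: Polished brass prism cage, 50 x 42 x 39 mm, origin under the centre. To be left alone
- lens_cell_a: Black steel lens cell, a glazed ring 42 mm across and 13 mm tall, origin under the centre. To be left alone
- lens_cell_b: Second black steel lens cell, same size as the first. To be left alone
- screwdriver: Wooden-handled screwdriver lying flat, 170 mm long, along its own x. To be left alone

How it is judged:
On the way, in this order (a step that is already met when the one before it is completed fails the run):
1. the latch is turned to its open stop (value of joint latch above 1.4 rad), for 0.2 s.
2. the gripper holds the handle with the pointer at the red mark (x of pointer in the frame of mark between -0.005 and 0.005 m and value of joint latch above 1.4 rad and contact force between the fingers and slide_c4 above 1.5 N), for 0.5 s.
At the end, for the whole second after the job is handed in: The latch is open (at least 1.4 rad), the pointer is within 5 mm of the middle of the red mark along the slide and still, and the fingers press on the T-handle with more than 1.5 N, through the last second (all of step 2 and velocity of joint slide between -0.01 and 0.01 m/s); the arm keeps its last pose, push and grip.
It fails at once if a bystander on the counter is moved more than 30 mm (distance of any of binoculars, lamp, tin_cup, prism_cage, lens_cell_a, lens_cell_b, screwdriver from where it was at the start of the episode above 0.03 m).
It fails at once if the red mark is shifted more than 3 mm (distance of mark from where it was at the start of the episode above 0.003 m).
It also fails if it takes over 51 s, if anything falls off the work surface, if the arm or the gripper's body presses on something with over 40 N, if the wrist force passes 120 N, or if a joint passes its speed limit or range.

## Working session

There is one attempt and no reset: what is moved stays moved. The work goes in short steps, Python scripts to look and compute and a tool call to move; the robot and the scene stay as the last step left them, time stands still between calls to the robot, and variables do not carry over. Pictures are saved under pics/ and viewed, and the job is handed in when it is done.

Besides the shell and the picture viewer there is one more tool, called after ">>>" by a JSON object that holds its "op" and its "data". move_arm: Moves the arm, as the interface text tells. Shifts and turns lie within -1 to 1; 1 stands for 0.1 m of shift or pi rad of turn. Its arguments: {"type":"object","properties":{"steps":{"type":"array","items":{"type":"array"}},"grip_force":{"type":"number"}},"required":["steps"]}

```bash
ls; mkdir -p pics; python3 - <<'E'
from station import status, read_camera, r, spotter
import cv2,numpy as np
print(status.state())
for c in ["scene","side","wrist"]:
    d=read_camera(c); cv2.imwrite(f"pics/{c}0.png",cv2.cvtColor(d["pixels"],cv2.COLOR_RGB2BGR))
    print(c,np.round(d["mtx"],1).tolist(),np.round(d["R"],3).tolist(),np.round(d["t"],3).tolist())
E
```

```text
pics
{'time_s': 0.0, 'joints': array([ 1.49010223e+00,  3.59387787e-01,  1.10505659e-02, -3.69316786e-04,
       -1.22410311e+00, -2.88117661e-01]), 'dq': array([-1.43971023e-03,  4.73058217e-04, -2.75811915e-04, -8.58121009e-05,
        1.76741974e-04, -8.34185104e-04]), 'effort': array([-7.67350411e-04, -5.83306003e+01,  2.93430215e+01,  6.93676963e+00,
       -5.86306531e-03,  1.29139801e-05]), 'tool_pos': array([0.24318179, 0.62917077, 0.24435602]), 'tcp_rot': array([ 3.13991775e+00, -1.34319684e-04, -3.68937425e-01]), 'wrist_force': array([-0.50703051,  0.00733421,  0.33969351]), 'ft_torque': array([ 0.00685029,  0.00396678, -0.04436636]), 'width': 0.9989955607912495}
scene [[438.8, 0.0, 262.3], [0.0, 438.8, 186.3], [0.0, 0.0, 1.0]] [[-0.807, 0.591, 0.004], [0.344, 0.476, -0.81], [-0.48, -0.652, -0.587]] [0.412, -0.148, 1.617]
side [[353.0, 0.0, 261.3], [0.0, 353.0, 184.0], [0.0, 0.0, 1.0]] [[0.712, -0.702, -0.012], [-0.538, -0.534, -0.652], [0.451, 0.471, -0.758]] [-0.317, 0.349, 1.089]
wrist [[297.3, 0.0, 257.8], [0.0, 297.3, 191.3], [0.0, 0.0, 1.0]] [[-0.362, -0.932, 0.001], [-0.893, 0.347, 0.285], [-0.266, 0.103, -0.959]] [0.675, -0.037, 0.379]
```

View pics/scene0.png

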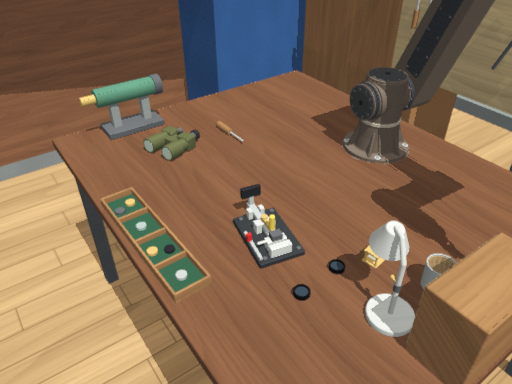

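View pics/side0.png

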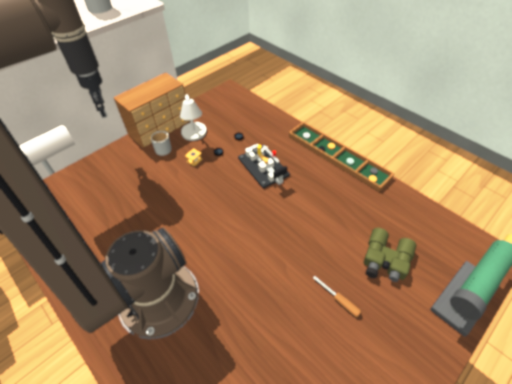

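View pics/wrist0.png

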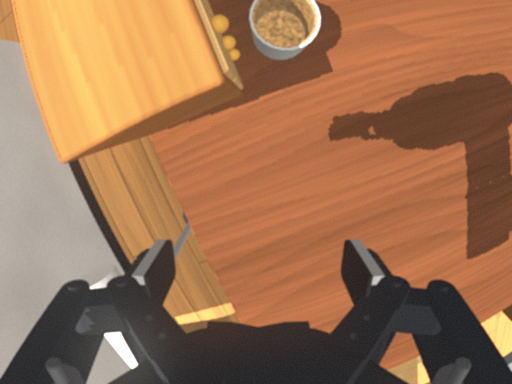

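```bash
cat > h.py <<'E'
from station import status, read_camera, r, spotter
import cv2,numpy as np
from scipy.spatial.transform import Rotation as Ro
def proj(d,P):
    P=np.atleast_2d(P); c=P@np.array(d["R"]).T+d["t"]; q=c[:,:2]/c[:,2:]
    K=np.array(d["mtx"]); return q@K[:2,:2].T+K[:2,2]
def projw(d,P):
    P=np.atleast_2d(P); c=P@np.array(d["R"]).T+d["t"]; K=np.array(d["mtx"])
    rr=np.linalg.norm(c[:,:2],axis=1); th=np.arctan2(rr,c[:,2])
    return c[:,:2]/rr[:,None]*th[:,None]*K[0,0]+K[:2,2]
def ray(d,uv,z,fish=False):
    K=np.array(d["mtx"]); q=(np.array(uv,float)-K[:2,2])/K[0,0]
    if fish:
        t=np.linalg.norm(q); v=np.r_[q/t*np.sin(t),np.cos(t)]
    else: v=np.r_[q,1]
    R=np.array(d["R"]); C=-R.T@d["t"]; v=R.T@v; return C+v*(z-C[2])/v[2]
E
python3 - <<'E'
from h import *
for c in ["scene","side"]:
    d=read_camera(c)
    for l,z in [("clamp",.03),("handle",.078),("latch_knob",.08),("latch",.06),("pointer",.043),("mark",.046),("lamp",.0),("lens_cell_a",.006),("prism_cage",.02),("tin_cup",.04)]:
        for o in spotter.trace(c,l)[:2]:
            m=o["region"]; v,u=np.nonzero(m); 
            if len(u)==0: continue
            print(c,l,round(o["score"],2),o["box"],len(u),np.round([u.mean(),v.mean()],1),np.round(ray(d,(u.mean(),v.mean()),z),3))
    x,y=(215,170) if c=="scene" else (225,125)
    im=d["pixels"][y:y+100,x:x+100]
    cv2.imwrite(f"pics/{c}1.png",cv2.cvtColor(cv2.resize(im,None,fx=6,fy=6,interpolation=cv2.INTER_CUBIC),cv2.COLOR_RGB2BGR))
E
```

```text
scene clamp 0.9 [231.1, 185.1, 71.8, 83.1] 3008 [266.  232.1] [0.624 0.172 0.03 ]
scene handle 0.84 [242.4, 183.8, 42.8, 64.0] 658 [261.1 215.8] [0.628 0.155 0.078]
scene latch_knob 0.43 [262.1, 213.7, 10.4, 17.5] 148 [268.8 221.7] [0.627 0.188 0.08 ]
scene latch 0.46 [261.5, 212.0, 14.3, 17.3] 169 [268.4 221.2] [0.613 0.167 0.06 ]
scene pointer 0.32 [240.6, 184.6, 47.9, 63.7] 725 [260.8 215.4] [0.603 0.119 0.043]
scene lamp 0.73 [240.9, 184.9, 46.1, 64.3] 756 [261.1 215.6] [0.572 0.078 0.   ]
scene lens_cell_a 0.71 [329.6, 260.0, 13.3, 15.2] 190 [335.6 266.9] [0.543 0.36  0.006]
scene lens_cell_a 0.7 [295.6, 283.1, 17.4, 16.5] 246 [301.3 292.2] [0.667 0.372 0.006]
scene prism_cage 0.55 [364.0, 247.7, 19.5, 22.6] 253 [372.  258.1] [0.456 0.402 0.02 ]
scene prism_cage 0.49 [261.1, 216.7, 15.1, 9.3] 152 [268.5 221.1] [0.584 0.129 0.02 ]
scene tin_cup 0.57 [421.4, 252.4, 32.7, 36.7] 607 [435.1 267.3] [0.372 0.526 0.04 ]
side clamp 0.79 [237.1, 143.0, 51.2, 46.4] 1349 [263.7 166.2] [0.602 0.144 0.03 ]
side handle 0.55 [248.1, 147.5, 39.2, 35.2] 299 [269.8 167.4] [0.582 0.091 0.078]
side 
[... 197 characters left out ...]
40.2] 357 [270.2 167.2] [0.607 0.113 0.043]
side pointer 0.59 [213.5, 148.2, 10.4, 11.6] 91 [218. 152.] [0.518 0.325 0.043]
side mark 0.64 [254.5, 144.6, 13.3, 17.4] 68 [260.6 152.5] [0.636 0.196 0.046]
side lamp 0.92 [179.5, 99.6, 21.5, 42.8] 697 [192.1 120.8] [0.593 0.607 0.   ]
side lens_cell_a 0.5 [213.7, 149.3, 8.2, 6.4] 74 [218.3 151.9] [0.541 0.356 0.006]
side lens_cell_a 0.46 [235.9, 131.9, 7.4, 8.4] 50 [238.5 136.6] [0.666 0.367 0.006]
side prism_cage 0.49 [183.7, 151.0, 18.0, 17.6] 165 [193.8 157. ] [0.442 0.393 0.02 ]
side tin_cup 0.63 [150.8, 131.4, 19.2, 22.2] 379 [161.  143.2] [0.385 0.539 0.04 ]
side tin_cup 0.22 [255.4, 147.3, 15.6, 19.4] 105 [263.3 157.3] [0.629 0.173 0.04 ]
```

View pics/scene1.png

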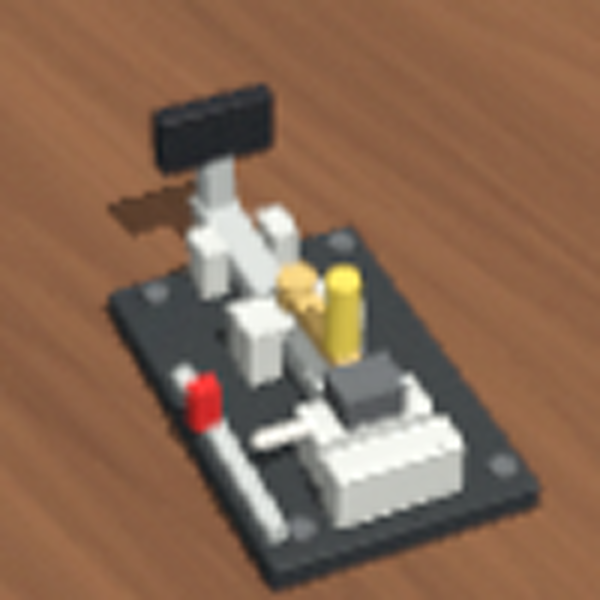

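View pics/side1.png

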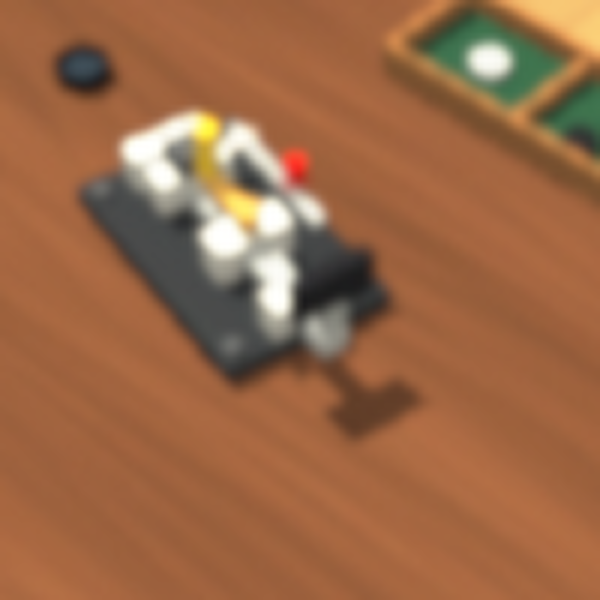

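```bash
cat > fit.py <<'E'
from h import *
from scipy.optimize import least_squares
D={c:read_camera(c) for c in ["scene","side"]}
obs=[("scene",(-65,-65,16),(110,298)),("scene",(-65,65,16),(348,228)),("scene",(135,65,16),(538,488)),("scene",(135,-65,16),(275,570)),
("scene",(-85,0,78),(213,128)),("scene",(61,0,98),(344,274)),
("side",(-65,65,16),(236,366)),("side",(-65,-65,16),(388,290)),("side",(135,65,16),(80,190)),("side",(61,0,98),(206,122)),("side",(-85,0,78),(335,280))]
off={"scene":(215,170),"side":(225,125)}
def W(p,P): 
    c,s=np.cos(p[2]),np.sin(p[2]); P=np.array(P)/1000
    return np.array([p[0]+c*P[0]-s*P[1],p[1]+s*P[0]+c*P[1],P[2]])
def res(p):
    return np.concatenate([proj(D[c],W(p,P))[0]-(np.array(q)/6+off[c]-.42) for c,P,q in obs])
best=min((least_squares(res,[.62,.17,a],loss="soft_l1") for a in np.arange(-3,3.1,1)),key=lambda s:s.cost)
p=best.x;print(np.round(p,4),np.rad2deg(p[2]));print(np.round(best.fun.reshape(-1,2),1))
for n,P in [("handle",(-85,0,78)),("knob",(61,0,80)),("knobopen",(13,48,80)),("hinge",(13,0,80))]: print(n,np.round(W(p,P),4))
d=D["scene"]
for q in [(205,378)]: 
  X=ray(d,np.array(q)/6+off["scene"]-.42,.046);e=X[:2]-p[:2];c,s=np.cos(p[2]),np.sin(p[2]);print("mark",X,c*e[0]+s*e[1],-s*e[0]+c*e[1])
for q in [(252,438)]: 
  X=ray(d,np.array(q)/6+off["scene"]-.42,.043);e=X[:2]-p[:2];print("pointer",X,c*e[0]+s*e[1],-s*e[0]+c*e[1])
E
python3 fit.py
```

```text
[0.6093 0.1315 1.3614] 78.0045459351056
[[-1.3 -0.8]
 [ 0.1 -0.7]
 [ 1.  -0.5]
 [-0.4  0.6]
 [-0.5  0.8]
 [-0.5  1.1]
 [-1.5  0.8]
 [ 0.7 -0.2]
 [-1.5 -0.6]
 [-0.1  0.6]
 [-0.7  0.6]]
handle [0.5916 0.0483 0.078 ]
knob [0.622  0.1911 0.08  ]
knobopen [0.5651 0.1541 0.08  ]
hinge [0.612  0.1442 0.08  ]
mark [0.67277827 0.1603369  0.046     ] 0.04144332903706657 -0.05607354962597144
pointer [0.67645118 0.20110014 0.043     ] 0.08207982156030709 -0.051194268501451666
```

```bash
cat > go.py <<'E'
import sys
from h import *
# go.py x y z yawdeg -> shift (0.1m, tool axes) and turn (pi)
s=status.state(); x,y,z,yd=map(float,sys.argv[1:5])
R=Ro.from_euler("xyz",s["tcp_rot"]); T=Ro.from_euler("xyz",[np.pi,0,np.deg2rad(yd)])
print("t",round(s["time_s"],2),"pos",np.round(s["tool_pos"],4),"rpy",np.round(np.rad2deg(s["tcp_rot"]),1),"F",np.round(s["wrist_force"],1),"w",round(s["width"],3))
print("shift",np.round(R.inv().apply(np.array([x,y,z])-s["tool_pos"])/.1,3),"turn",np.round((R.inv()*T).as_rotvec()/np.pi,3))
E
python3 go.py .622 .191 .245 -102
```

```text
t 1.35 pos [0.2433 0.6296 0.2453] rpy [180.    0.  -21.1] F [ 0.4 -0.3  0.1] w 1.002
shift [5.113e+00 2.726e+00 3.000e-03] turn [0.    0.    0.449]
```

>>> {"op": "move_arm", "data": {"steps": [[[1.0, 0.53, 0], [0, 0, 0.15], 1], [[1.0, 0.53, 0], [0, 0, 0.15], 1], [[1.0, 0.53, 0], [0, 0, 0.15], 1], [[1.0, 0.53, 0], [0, 0, 0.15], 1]]}}

```text
time_s: 1.68
tool_pos: [0.3201, 0.5404, 0.2459]
tcp_rot: [3.141, -0.0, -0.849]
wrist_force: [-0.7, 0.0, -0.1]
width: 0.999
```

```bash
python3 go.py .622 .191 .245 -102
```

```text
t 1.68 pos [0.3201 0.5404 0.2459] rpy [180.   -0.  -48.7] F [-0.7  0.  -0.1] w 0.999
shift [4.617 0.04  0.011] turn [-0.    -0.     0.296]
```

>>> {"op": "move_arm", "data": {"steps": [[[1.0, 0.0, 0], [0, 0, 0.15], 1], [[1.0, 0.0, 0], [0, 0, 0.15], 1], [[1.0, 0.0, 0], [0, 0, 0.15], 1], [[1.0, 0.0, 0], [0, 0, 0.15], 1]]}}

```text
time_s: 2.02
tool_pos: [0.3863, 0.4668, 0.2457]
tcp_rot: [-3.141, -0.0, -1.321]
wrist_force: [-0.3, 0.2, -0.1]
width: 0.999
```

```bash
python3 go.py .622 .191 .245 -102
```

```text
t 2.02 pos [0.3863 0.4668 0.2457] rpy [-180.    -0.   -75.7] F [-0.3  0.2 -0.1] w 0.999
shift [ 3.256 -1.601  0.008] turn [-0.    -0.     0.146]
```

>>> {"op": "move_arm", "data": {"steps": [[[1.0, -0.5, 0], [0, 0, 0.146], 1], [[1.0, -0.5, 0], [0, 0, 0.146], 1], [[1.0, -0.5, 0], [0, 0, 0.146], 1], [[1.0, -0.5, 0], [0, 0, 0.146], 1]]}}

```text
time_s: 2.35
tool_pos: [0.4606, 0.3823, 0.2455]
tcp_rot: [-3.141, -0.001, -1.78]
wrist_force: [0.5, 0.7, 0.0]
width: 0.999
```

```bash
python3 go.py .622 .191 .22 -102
```

```text
t 2.35 pos [0.4606 0.3823 0.2455] rpy [-180.   -0. -102.] F [0.5 0.7 0. ] w 0.999
shift [ 1.536 -1.975  0.256] turn [-0. -0.  0.]
```

>>> {"op": "move_arm", "data": {"steps": [[[0.77, -0.98, 0], [0, 0, 0], 1], [[0.77, -0.98, 0], [0, 0, 0], 1], [[0.77, -0.98, 0], [0, 0, 0], 1], [[0.77, -0.98, 0], [0, 0, 0], 1]]}}

```text
time_s: 2.68
tool_pos: [0.5422, 0.2862, 0.2452]
tcp_rot: [-3.141, -0.001, -1.774]
wrist_force: [0.3, 1.3, -0.1]
width: 1.003
```

>>> {"op": "move_arm", "data": {"steps": [[[0.77, -0.98, 0], [0, 0, 0], 1], [[0.77, -0.98, 0], [0, 0, 0], 1], [[0.77, -0.98, 0], [0, 0, 0], 1], [[0.77, -0.98, 0], [0, 0, 0], 1]]}}

```text
time_s: 3.02
tool_pos: [0.6231, 0.1911, 0.2448]
tcp_rot: [-3.141, -0.001, -1.774]
wrist_force: [-0.8, 0.0, -0.4]
width: 1.003
```

```bash
python3 go.py .622 .191 .08 -102; python3 - <<'E'
from h import *
d=read_camera("wrist");np.save("w1.npy",d,allow_pickle=True)
cv2.imwrite("pics/w1.png",cv2.cvtColor(d["pixels"],cv2.COLOR_RGB2BGR))
p=(.6093,.1315,1.3614)
def W(P):
    c,s=np.cos(p[2]),np.sin(p[2]); P=np.array(P)/1000
    return np.array([p[0]+c*P[0]-s*P[1],p[1]+s*P[0]+c*P[1],P[2]])
for P in [(61,0,98),(-85,0,95),(41,-56,46),(82,-51,43),(-65,-65,16),(-65,65,16),(135,65,16),(135,-65,16)]: print(P,np.round(projw(d,W(P))[0]))
E
```

```text
t 3.02 pos [0.6231 0.1911 0.2448] rpy [-1.800e+02 -1.000e-01 -1.017e+02] F [-0.8  0.  -0.4] w 1.003
shift [1.000e-03 1.100e-02 1.648e+00] turn [-0.    -0.     0.002]
(61, 0, 98) [260. 182.]
(-85, 0, 95) [261.  29.]
(41, -56, 46) [210. 153.]
(82, -51, 43) [216. 187.]
(-65, -65, 16) [205.  62.]
(-65, 65, 16) [314.  63.]
(135, 65, 16) [309. 221.]
(135, -65, 16) [209. 221.]
```

View pics/w1.png

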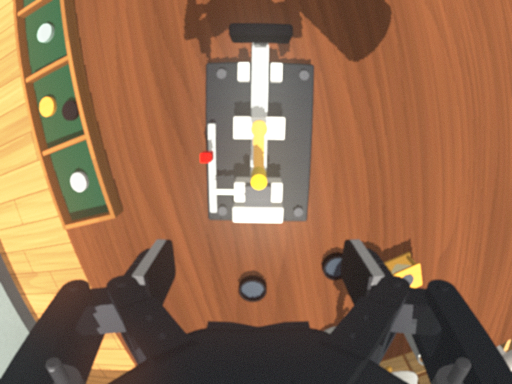

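```bash
python3 - <<'E'
from h import *
d=np.load("w1.npy",allow_pickle=True).item(); im=d["pixels"]
hsv=cv2.cvtColor(im,cv2.COLOR_RGB2HSV)
m=((hsv[...,0]<5)|(hsv[...,0]>175))&(hsv[...,1]>200)&(hsv[...,2]>120); m[:,:190]=0;m[:,230:]=0; v,u=np.nonzero(m); print("red",u.mean(),v.mean(),u.min(),u.max(),v.min(),v.max())
c,s=np.cos(1.3614),np.sin(1.3614)
def L(uv,z):
    X=ray(d,uv,z,True);e=X[:2]-[.6093,.1315];return np.round(1000*np.array([c*e[0]+s*e[1],-s*e[0]+c*e[1]]),1)
print(L((u.mean(),v.mean()),.046),"knob",L((258.5,181),.098))
for uv,z in [((205.5,62),.016),((314,62),.016),((308,221),.016),((208,221),.016),((261,25),.095),((261,40.5),.061),((217,191),.043)]: print(uv,L(uv,z))
cv2.imwrite("pics/w1c.png",cv2.cvtColor(cv2.resize(im[10:235,190:330],None,fx=4,fy=4)[:800],cv2.COLOR_RGB2BGR)[330:930])
E
```

```text
red 205.3658536585366 156.6829268292683 201 211 153 161
[ 45.6 -61.1] knob [60.3 -1.3]
(205.5, 62) [-65.3 -64.7]
(314, 62) [-66.1  64.6]
(308, 221) [135.2  64.2]
(208, 221) [135.7 -66.8]
(261, 25) [-88.6   0.4]
(261, 40.5) [-80.7   0.8]
(217, 191) [ 86.7 -49.4]
```

View pics/w1c.png

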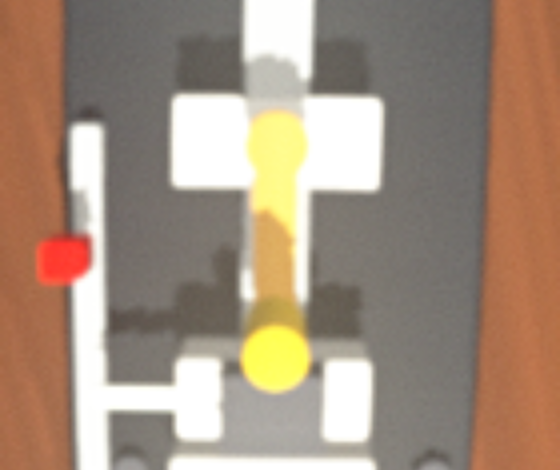

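>>> {"op": "move_arm", "data": {"steps": [[[0, 0.01, 0.8], [0, 0, 0], 1], [[0, 0.01, 0.8], [0, 0, 0], 1], [[0, 0.01, 0.8], [0, 0, 0], 1]]}}

```text
time_s: 3.32
tool_pos: [0.6145, 0.1948, 0.1578]
tcp_rot: [3.132, -0.006, -1.772]
wrist_force: [-1.3, -0.7, -2.2]
width: 1.002
```

>>> {"op": "move_arm", "data": {"steps": [[[0, 0, 0], [0, 0, 0], 1], [[0, 0, 0], [0, 0, 0], 1]]}}

```text
time_s: 3.48
tool_pos: [0.6199, 0.1971, 0.1674]
tcp_rot: [-3.14, 0.001, -1.769]
wrist_force: [0.4, -0.3, 1.2]
width: 0.999
```

```bash
python3 go.py .6225 .190 .08 -102
```

```text
t 3.48 pos [0.6199 0.1971 0.1674] rpy [-179.9    0.  -101.3] F [ 0.4 -0.3  1.2] w 0.999
shift [ 0.065 -0.038  0.874] turn [-0.001  0.     0.004]
```

>>> {"op": "move_arm", "data": {"steps": [[[0.06, -0.04, 0.2], [0, 0, 0], 1], [[0.06, -0.04, 0.4], [0, 0, 0], 1], [[0.06, -0.04, 0.6], [0, 0, 0], 1], [[0.06, -0.04, 0.75], [0, 0, 0], 1], [[0.06, -0.04, 0.85], [0, 0, 0], 1]]}}

```text
time_s: 3.9
tool_pos: [0.6227, 0.1906, 0.0817]
tcp_rot: [-3.139, 0.002, -1.769]
wrist_force: [0.7, -0.2, -0.0]
width: 1.001
```

>>> {"op": "move_arm", "data": {"steps": [[[0, 0, 0], [0, 0, 0], 1], [[0, 0, 0], [0, 0, 0], 0]], "grip_force": 20}}

```text
time_s: 4.07
tool_pos: [0.6226, 0.1903, 0.0819]
tcp_rot: [-3.14, 0.001, -1.769]
wrist_force: [1.0, -0.3, 1.0]
width: 0.882
```

```bash
python3 go.py .6225 .190 .08 -102; python3 - <<'E'
from h import *
d=read_camera("wrist");cv2.imwrite("pics/w2.png",cv2.cvtColor(d["pixels"],cv2.COLOR_RGB2BGR))
E
```

```text
t 4.07 pos [0.6226 0.1903 0.0819] rpy [-1.799e+02  1.000e-01 -1.014e+02] F [ 1.  -0.3  1. ] w 0.882
shift [0.003 0.    0.019] turn [-0.001  0.     0.004]
```

View pics/w2.png

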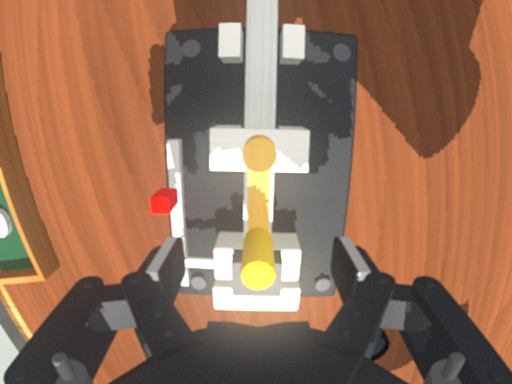

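Knob (258,262) sits between the fingers. The pad tips are at about (165,260) and (350,260). Closing now.

>>> {"op": "move_arm", "data": {"steps": [[[0, 0, 0], [0, 0, 0], -1], [[0, 0, 0], [0, 0, 0], -1], [[0, 0, 0], [0, 0, 0], -1], [[0, 0, 0], [0, 0, 0], -1], [[0, 0, 0], [0, 0, 0], -1]], "grip_force": 20}}

```text
time_s: 4.53
tool_pos: [0.6221, 0.1898, 0.081]
tcp_rot: [-3.141, 0.001, -1.77]
wrist_force: [0.6, 0.5, 2.7]
width: 0.18
```

>>> {"op": "move_arm", "data": {"steps": [[[0, 0, 0], [0, 0, 0], -1], [[0, 0, 0], [0, 0, 0], -1], [[0, 0, 0], [0, 0, 0], -1]], "grip_force": 20}}

```text
time_s: 4.78
tool_pos: [0.6221, 0.1898, 0.0809]
tcp_rot: [-3.141, 0.0, -1.77]
wrist_force: [-0.5, 0.1, 5.7]
width: 0.179
```

```bash
python3 go.py .6225 .190 .08 -102;  python3 - <<'E'
from h import *
d=read_camera("wrist");cv2.imwrite("pics/w3.png",cv2.cvtColor(d["pixels"],cv2.COLOR_RGB2BGR))
E
```

```text
t 4.78 pos [0.6221 0.1898 0.0809] rpy [-179.9    0.  -101.4] F [-0.5  0.1  5.7] w 0.179
shift [-0.003 -0.004  0.009] turn [-0.     0.     0.003]
```

View pics/w3.png

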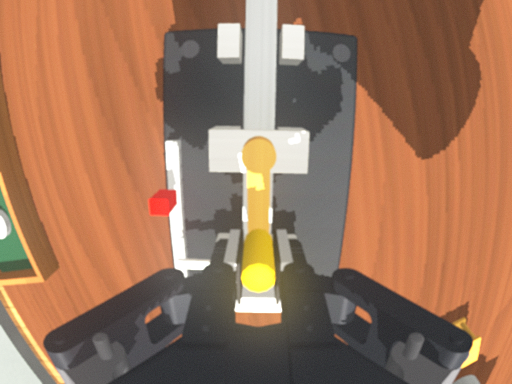

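>>> {"op": "move_arm", "data": {"steps": [[[0.003, 0.05, 0], [0, 0, -0.033], -1], [[0.01, 0.1, 0], [0, 0, -0.067], -1], [[0.023, 0.148, 0], [0, 0, -0.1], -1], [[0.041, 0.195, 0], [0, 0, -0.133], -1], [[0.064, 0.24, 0], [0, 0, -0.167], -1]]}}

```text
time_s: 5.25
tool_pos: [0.598, 0.1884, 0.0809]
tcp_rot: [-3.139, -0.0, -1.24]
wrist_force: [4.3, -0.4, 2.6]
width: 0.175
```

>>> {"op": "move_arm", "data": {"steps": [[[0.003, 0.05, 0], [0, 0, -0.033], -1], [[0.01, 0.1, 0], [0, 0, -0.067], -1], [[0.023, 0.148, 0], [0, 0, -0.1], -1], [[0.041, 0.195, 0], [0, 0, -0.133], -1], [[0.064, 0.24, 0], [0, 0, -0.167], -1]]}}

```text
time_s: 5.67
tool_pos: [0.5775, 0.175, 0.0809]
tcp_rot: [-3.139, -0.001, -0.715]
wrist_force: [5.7, -0.2, 1.5]
width: 0.181
```

```bash
python3 go.py .5651 .1541 .08 -12;  python3 - <<'E'
from h import *
d=read_camera("wrist");cv2.imwrite("pics/w4.png",cv2.cvtColor(d["pixels"],cv2.COLOR_RGB2BGR))
E
```

```text
t 5.67 pos [0.5775 0.175  0.0809] rpy [-1.798e+02 -1.000e-01 -4.100e+01] F [ 5.7 -0.2  1.5] w 0.181
shift [0.043 0.239 0.009] turn [-0.001 -0.001 -0.161]
```

View pics/w4.png

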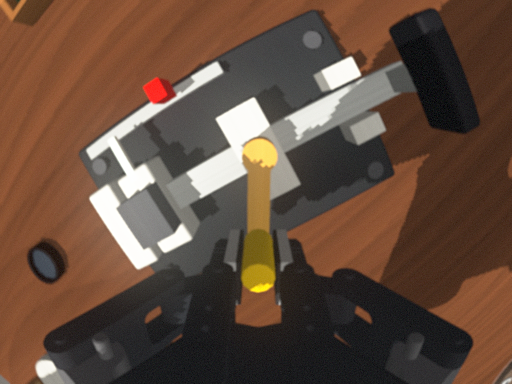

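>>> {"op": "move_arm", "data": {"steps": [[[0.003, 0.05, 0], [0, 0, -0.033], -1], [[0.01, 0.1, 0], [0, 0, -0.067], -1], [[0.023, 0.148, 0], [0, 0, -0.1], -1], [[0.041, 0.195, 0], [0, 0, -0.133], -1], [[0.064, 0.245, 0], [0, 0, -0.167], -1]]}}

```text
time_s: 6.13
tool_pos: [0.5668, 0.1532, 0.081]
tcp_rot: [-3.138, -0.004, -0.193]
wrist_force: [6.4, 18.7, -1.3]
width: 0.179
```

>>> {"op": "move_arm", "data": {"steps": [[[0, 0, 0], [0, 0, 0], -1], [[0, 0, 0], [0, 0, 0], -1]]}}

```text
time_s: 6.3
tool_pos: [0.567, 0.1537, 0.081]
tcp_rot: [-3.138, -0.004, -0.198]
wrist_force: [5.3, 7.0, 0.1]
width: 0.175
```

```bash
python3 go.py .5651 .1541 .08 -12;  python3 - <<'E'
from h import *
d=read_camera("wrist");cv2.imwrite("pics/w5.png",cv2.cvtColor(d["pixels"],cv2.COLOR_RGB2BGR))
E
```

```text
t 6.3 pos [0.567  0.1537 0.081 ] rpy [-179.8   -0.2  -11.3] F [5.3 7.  0.1] w 0.175
shift [-0.019  0.     0.01 ] turn [-0.001 -0.001  0.004]
```

View pics/w5.png

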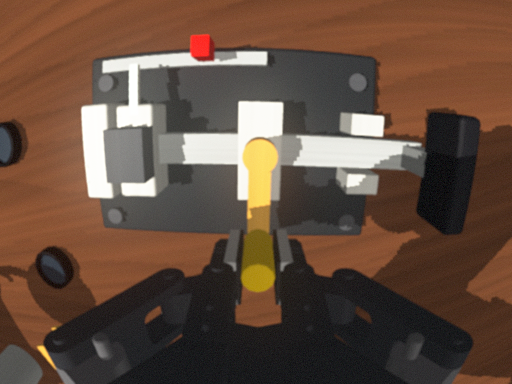

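>>> {"op": "move_arm", "data": {"steps": [[[0, 0, 0], [0, 0, 0], 0.2], [[0, 0, 0], [0, 0, 0], 0.2], [[0, 0, 0], [0, 0, 0], 0.2], [[0, 0, -0.2], [0, 0, 0], 0.2], [[0, 0, -0.4], [0, 0, 0], 0.2]]}}

```text
time_s: 6.77
tool_pos: [0.5634, 0.1507, 0.1191]
tcp_rot: [3.138, 0.003, -0.197]
wrist_force: [0.6, 0.6, 1.0]
width: 0.6
```

>>> {"op": "move_arm", "data": {"steps": [[[0, 0, -0.2], [0, 0, 0], 0.2], [[0, 0, -0.4], [0, 0, 0], 0.2], [[0, 0, -0.5], [0, 0, 0], 0.2], [[0, 0, -0.5], [0, 0, 0], 0.2]]}}

```text
time_s: 7.1
tool_pos: [0.5657, 0.152, 0.1725]
tcp_rot: [-3.139, -0.003, -0.196]
wrist_force: [-0.1, 0.3, -0.8]
width: 0.598
```

```bash
python3 go.py .5916 .0483 .16 -12;  python3 - <<'E'
from h import *
d=read_camera("wrist");cv2.imwrite("pics/w6.png",cv2.cvtColor(d["pixels"],cv2.COLOR_RGB2BGR))
E
```

```text
t 7.1 pos [0.5657 0.152  0.1725] rpy [-179.9   -0.2  -11.3] F [-0.1  0.3 -0.8] w 0.598
shift [0.456 0.967 0.125] turn [-0.001 -0.001  0.004]
```

View pics/w6.png

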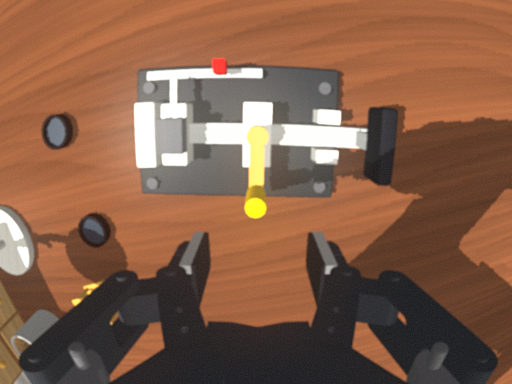

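>>> {"op": "move_arm", "data": {"steps": [[[0.15, 0.3, 0], [0, 0, 0.002], 0.2], [[0.3, 0.6, 0], [0, 0, 0.004], 0.2], [[0.4, 0.85, 0], [0, 0, 0.004], 0.2], [[0.456, 0.967, 0], [0, 0, 0.004], 0.2], [[0.456, 0.967, 0], [0, 0, 0.004], 0.2]]}}

```text
time_s: 7.57
tool_pos: [0.5901, 0.0454, 0.1686]
tcp_rot: [3.14, 0.002, -0.212]
wrist_force: [-0.9, -0.1, 0.3]
width: 0.601
```

```bash
python3 go.py .5916 .0483 .079 -12;  python3 - <<'E'
from h import *
d=read_camera("wrist");cv2.imwrite("pics/w7.png",cv2.cvtColor(d["pixels"],cv2.COLOR_RGB2BGR))
c,s=np.cos(1.3614),np.sin(1.3614)
W=lambda x,y,z: np.array([.6093+(c*x-s*y)/1e3,.1315+(s*x+c*y)/1e3,z/1e3])
for x in(-92,-78):
  for y in (-30,30): print(x,y,np.round(projw(d,W(x,y,95))[0],1))
E
```

```text
t 7.57 pos [0.5901 0.0454 0.1686] rpy [ 1.799e+02  1.000e-01 -1.210e+01] F [-0.9 -0.1  0.3] w 0.601
shift [ 0.011 -0.032  0.896] turn [ 0.     0.001 -0.001]
-92 -30 [263.4 166.4]
-92 30 [263.3 244.3]
-78 -30 [243.3 166.5]
-78 30 [244.8 244.3]
```

View pics/w7.png

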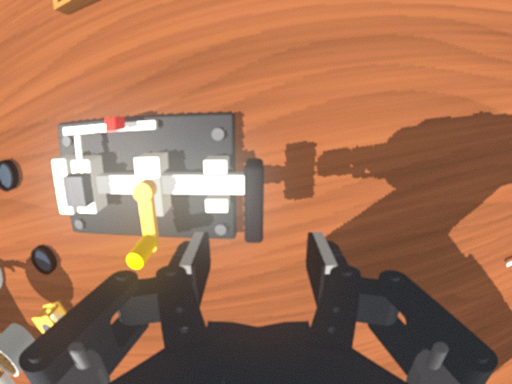

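>>> {"op": "move_arm", "data": {"steps": [[[0.03, -0.03, 0.2], [0, 0, 0], 0.2], [[0.03, -0.03, 0.4], [0, 0, 0], 0.2], [[0.03, -0.03, 0.6], [0, 0, 0], 0.2], [[0.03, -0.03, 0.8], [0, 0, 0], 0.2], [[0.03, -0.03, 0.88], [0, 0, 0], 0.2]]}}

```text
time_s: 8.03
tool_pos: [0.5922, 0.0508, 0.0789]
tcp_rot: [3.14, 0.004, -0.208]
wrist_force: [-0.5, -0.2, 0.4]
width: 0.598
```

>>> {"op": "move_arm", "data": {"steps": [[[0, 0, 0], [0, 0, 0], 0.2], [[0, 0, 0], [0, 0, 0], 0.2]]}}

```text
time_s: 8.2
tool_pos: [0.5942, 0.0508, 0.0822]
tcp_rot: [3.141, 0.001, -0.208]
wrist_force: [-0.1, -0.1, 0.6]
width: 0.601
```

```bash
python3 go.py .5916 .0483 .079 -12;  python3 - <<'E'
from h import *
d=read_camera("wrist");cv2.imwrite("pics/w8.png",cv2.cvtColor(d["pixels"],cv2.COLOR_RGB2BGR))
E
```

```text
t 8.2 pos [0.5942 0.0508 0.0822] rpy [180.    0.  -11.9] F [-0.1 -0.1  0.6] w 0.601
shift [-0.02   0.03   0.032] turn [0.    0.    0.001]
```

View pics/w8.png

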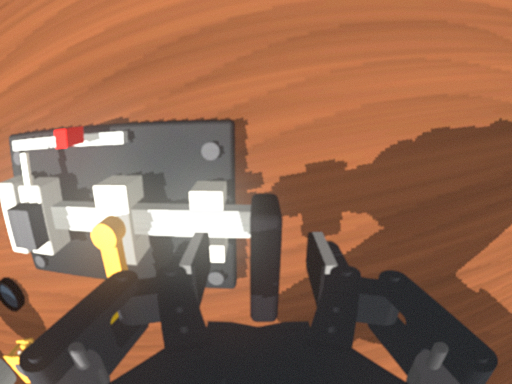

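>>> {"op": "move_arm", "data": {"steps": [[[0, 0.03, 0.03], [0, 0, 0], 0.2], [[0, 0.03, 0.03], [0, 0, 0], -1], [[0, 0.03, 0.03], [0, 0, 0], -1], [[0, 0.03, 0.03], [0, 0, 0], -1], [[0, 0.03, 0.03], [0, 0, 0], -1]], "grip_force": 50}}

```text
time_s: 8.67
tool_pos: [0.594, 0.0476, 0.08]
tcp_rot: [-3.141, -0.001, -0.209]
wrist_force: [-1.4, 1.5, 3.3]
width: 0.157
```

>>> {"op": "move_arm", "data": {"steps": [[[0, 0, 0], [0, 0, 0], -1], [[0, 0, 0], [0, 0, 0], -1], [[0, 0, 0], [0, 0, 0], -1]]}}

```text
time_s: 8.92
tool_pos: [0.594, 0.0476, 0.08]
tcp_rot: [-3.141, -0.001, -0.209]
wrist_force: [-1.4, 1.2, 6.0]
width: 0.157
```

```bash
python3 go.py .5916 .0483 .079 -12;  python3 - <<'E'
from h import *
d=read_camera("wrist");cv2.imwrite("pics/w9.png",cv2.cvtColor(d["pixels"],cv2.COLOR_RGB2BGR));np.save("w9.npy",d,allow_pickle=True)
E
```

```text
t 8.92 pos [0.594  0.0476 0.08  ] rpy [-1.8e+02 -1.0e-01 -1.2e+01] F [-1.4  1.2  6. ] w 0.157
shift [-0.025 -0.002  0.01 ] turn [-0. -0.  0.]
```

View pics/w9.png

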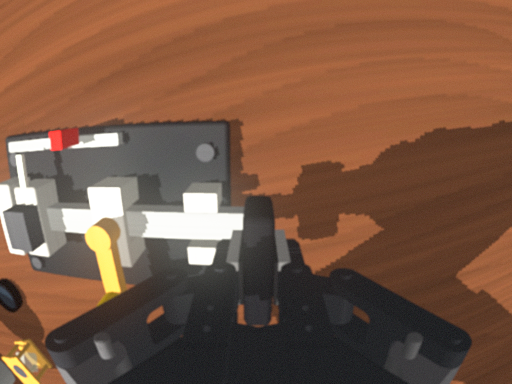

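>>> {"op": "move_arm", "data": {"steps": [[[0, 0.06, 0], [0, 0, 0], -1], [[0, 0.12, 0], [0, 0, 0], -1], [[0, 0.18, 0], [0, 0, 0], -1], [[0, 0.24, 0], [0, 0, 0], -1], [[0, 0.3, 0], [0, 0, 0], -1]]}}

```text
time_s: 9.38
tool_pos: [0.5877, 0.0192, 0.08]
tcp_rot: [-3.14, -0.001, -0.209]
wrist_force: [-4.0, 9.4, 6.4]
width: 0.16
```

>>> {"op": "move_arm", "data": {"steps": [[[0, 0, 0], [0, 0, 0], -1], [[0, 0, 0], [0, 0, 0], -1]]}}

```text
time_s: 9.55
tool_pos: [0.5877, 0.0189, 0.08]
tcp_rot: [-3.14, -0.001, -0.209]
wrist_force: [-4.5, 7.7, 6.5]
width: 0.159
```

```bash
python3 go.py .594 .0476 .08 -12;  python3 - <<'E'
from h import *
for c in ["wrist","scene","side"]:
    d=read_camera(c);cv2.imwrite(f"pics/{c}10.png",cv2.cvtColor(d["pixels"],cv2.COLOR_RGB2BGR));np.save(f"{c}10.npy",d,allow_pickle=True)
    if c=="scene": cv2.imwrite("pics/scene10c.png",cv2.cvtColor(cv2.resize(d["pixels"][170:270,215:315],None,fx=6,fy=6,interpolation=cv2.INTER_CUBIC),cv2.COLOR_RGB2BGR))
    if c=="wrist": cv2.imwrite("pics/wrist10c.png",cv2.cvtColor(cv2.resize(d["pixels"][100:300,0:260],None,fx=3,fy=3,interpolation=cv2.INTER_CUBIC),cv2.COLOR_RGB2BGR))
E
```

```text
t 9.55 pos [0.5877 0.0189 0.08  ] rpy [-179.9   -0.   -12. ] F [-4.5  7.7  6.5] w 0.159
shift [ 0.002 -0.294  0.   ] turn [-0.001 -0.     0.   ]
```

View pics/wrist10c.png

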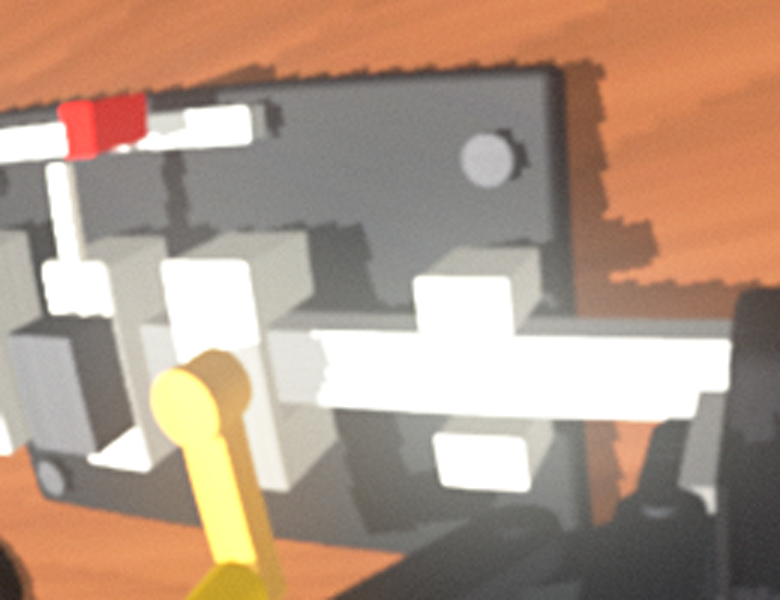

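View pics/scene10c.png

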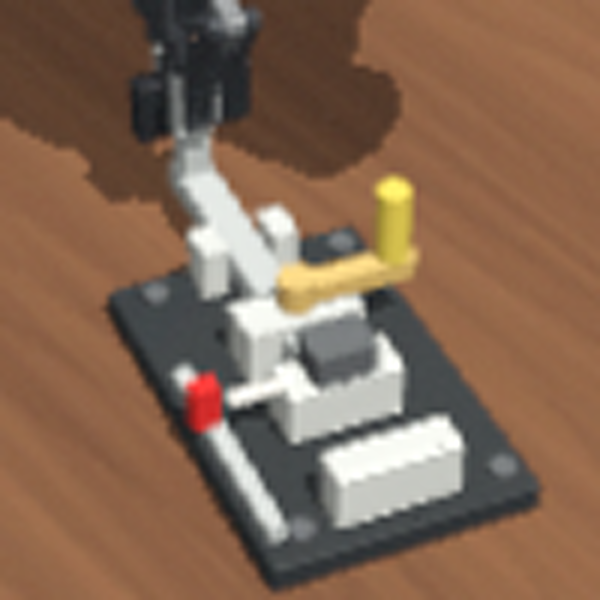

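```bash
python3 - <<'E'
from h import *
c,s=np.cos(1.3614),np.sin(1.3614)
def L(d,uv,z,f):
    X=ray(d,uv,z,f);e=X[:2]-[.6093,.1315];return np.round(1000*np.array([c*e[0]+s*e[1],-s*e[0]+c*e[1]]),1)
w=np.load("wrist10.npy",allow_pickle=True).item();sc=np.load("scene10.npy",allow_pickle=True).item()
W=lambda x,y:(x/3-.33,y/3+100-.33); S=lambda x,y:(x/6+215-.42,y/6+170-.42)
print("w mark edges",L(w,W(65,128),.046,1),L(w,W(97,128),.046,1),"mid",L(w,W(81,130),.046,1),"tip",L(w,W(60,167),.043,1),L(w,W(60,167),.045,1), "edges",L(w,W(48,170),.0445,1),L(w,W(74,170),.0445,1))
print("s mark",L(sc,S(203,382),.046,0),"tip",L(sc,S(230,398),.043,0))
def Wd(x,y,z): return np.array([.6093+(c*x-s*y)/1e3,.1315+(s*x+c*y)/1e3,z/1e3])
# predicted tab corners for candidate mark x, tab spanning y -64..-52
for mx in (41,44,47):
  P=[Wd(mx+a,-58+b,z) for z in (46,30) for a in(-5,5) for b in(-6,6)]
  print(mx,np.round((projw(w,np.array(P))-[0,100])*3).astype(int).tolist(),"scene",np.round((proj(sc,np.array(P))-[215,170])*6).astype(int).tolist())
E
```

```text
w mark edges [ 51.1 -62.9] [ 39.8 -62. ] mid [ 45.4 -62. ] tip [ 57.8 -53.4] [ 55.8 -53.6] edges [ 61.  -53.1] [ 51.2 -52.6]
s mark [ 43.5 -57.9] tip [ 54.8 -49.9]
41 [[106, 117], [112, 169], [78, 121], [84, 171], [147, 108], [153, 157], [119, 111], [124, 159]] scene [[181, 373], [206, 365], [190, 387], [215, 379], [182, 400], [207, 392], [191, 414], [215, 406]]
44 [[97, 118], [103, 170], [69, 122], [75, 172], [139, 109], [144, 157], [111, 112], [116, 160]] scene [[184, 377], [209, 370], [193, 391], [218, 384], [184, 404], [209, 396], [193, 418], [218, 410]]
47 [[89, 119], [95, 170], [61, 123], [67, 173], [130, 110], [135, 158], [103, 113], [108, 160]] scene [[186, 381], [212, 374], [195, 395], [220, 388], [187, 408], [212, 401], [196, 422], [221, 415]]
```

>>> {"op": "move_arm", "data": {"steps": [[[0, 0.03, 0], [0, 0, 0], -1], [[0, 0.06, 0], [0, 0, 0], -1], [[0, 0.085, 0], [0, 0, 0], -1], [[0, 0.105, 0], [0, 0, 0], -1], [[0, 0.105, 0], [0, 0, 0], -1]]}}

```text
time_s: 10.12
tool_pos: [0.5855, 0.009, 0.08]
tcp_rot: [-3.14, -0.001, -0.209]
wrist_force: [-4.4, 8.9, 6.6]
width: 0.154
```

>>> {"op": "move_arm", "data": {"steps": [[[0, 0, 0], [0, 0, 0], -1], [[0, 0, 0], [0, 0, 0], -1], [[0, 0, 0], [0, 0, 0], -1]]}}

```text
time_s: 10.37
tool_pos: [0.5855, 0.0092, 0.08]
tcp_rot: [-3.14, -0.001, -0.209]
wrist_force: [-3.8, 9.0, 6.8]
width: 0.158
```

```bash
python3 go.py .594 .0476 .08 -12;  python3 - <<'E'
from h import *
for c in ["wrist","scene"]:
    d=read_camera(c);np.save(f"{c}11.npy",d,allow_pickle=True)
    if c=="scene": cv2.imwrite("pics/scene11c.png",cv2.cvtColor(cv2.resize(d["pixels"][215:265,225:295],None,fx=10,fy=10,interpolation=cv2.INTER_CUBIC),cv2.COLOR_RGB2BGR))
    if c=="wrist": cv2.imwrite("pics/wrist11c.png",cv2.cvtColor(cv2.resize(d["pixels"][110:190,0:120],None,fx=6,fy=6,interpolation=cv2.INTER_CUBIC),cv2.COLOR_RGB2BGR))
E
```

```text
t 10.37 pos [0.5855 0.0092 0.08  ] rpy [-179.9   -0.   -12. ] F [-3.8  9.   6.8] w 0.158
shift [ 0.003 -0.393  0.001] turn [-0.001 -0.     0.   ]
```

View pics/wrist11c.png

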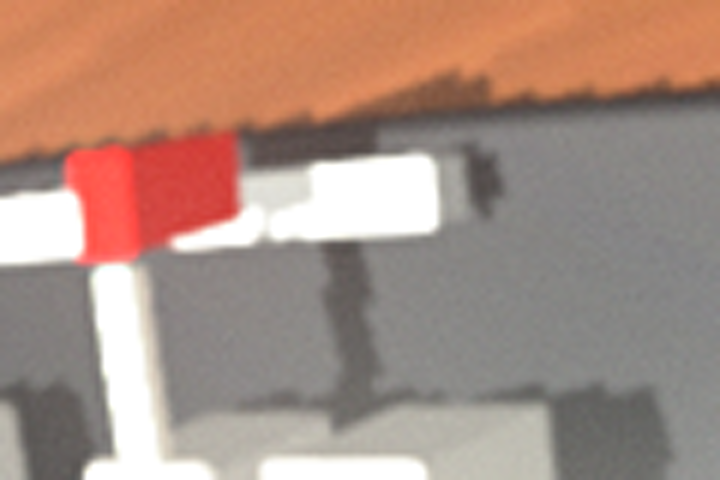

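View pics/scene11c.png

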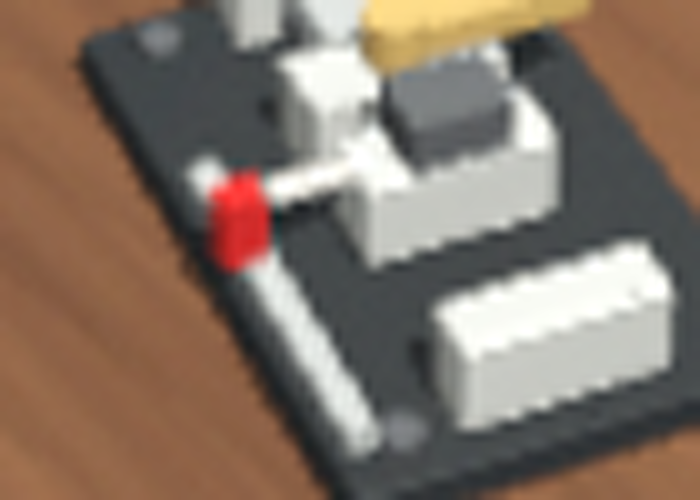

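```bash
python3 - <<'E'
from h import *
c,s=np.cos(1.3614),np.sin(1.3614)
def L(d,uv,z,f):
    X=ray(d,uv,z,f);e=X[:2]-[.6093,.1315];return np.round(1000*np.array([c*e[0]+s*e[1],-s*e[0]+c*e[1]]),1)
w=np.load("wrist11.npy",allow_pickle=True).item();sc=np.load("scene11.npy",allow_pickle=True).item()
W=lambda x,y:(x/6-.42,y/6+110-.42); S=lambda x,y:(x/10+225-.45,y/10+215-.45)
for n,q,z in [("tabL",(84,260),.046),("tabR",(138,260),.046),("tabL2",(68,155),.046),("tabR2",(132,150),.046),("tipL",(92,268),.0445),("tipR",(133,268),.0445),("tip",(113,268),.043),("far L",(118,455),.0445),("far R",(155,455),.0445)]: print(n,L(w,W(*q),z,1))
for n,q,z in [("mark",(238,190),.046),("tip",(272,193),.0445),("ptr base",(350,162),.0445)]: print(n,L(sc,S(*q),z,0))
E
```

```text
tabL [ 51.4 -55.8]
tabR [ 41.2 -55.2]
tabL2 [ 52.2 -68.7]
tabR2 [ 40.  -68.2]
tipL [ 51.7 -54.5]
tipR [ 43.8 -54.1]
tip [ 49.2 -54.1]
far L [ 52.3 -31.1]
far R [ 45.1 -31. ]
mark [ 44.5 -58.5]
tip [ 47.7 -50.1]
ptr base [ 44.8 -26.3]
```

>>> {"op": "move_arm", "data": {"steps": [[[0, 0.012, 0], [0, 0, 0], -1], [[0, 0.012, 0], [0, 0, 0], -1], [[0, 0.012, 0], [0, 0, 0], -1], [[0, 0.012, 0], [0, 0, 0], -1], [[0, 0.012, 0], [0, 0, 0], -1]]}}

```text
time_s: 10.88
tool_pos: [0.5853, 0.008, 0.08]
tcp_rot: [-3.14, -0.001, -0.209]
wrist_force: [-4.3, 9.5, 6.8]
width: 0.157
```

>>> {"op": "move_arm", "data": {"steps": [[[0, 0, 0], [0, 0, 0], -1], [[0, 0, 0], [0, 0, 0], -1], [[0, 0, 0], [0, 0, 0], -1]]}}

```text
time_s: 11.13
tool_pos: [0.5853, 0.008, 0.08]
tcp_rot: [-3.14, -0.001, -0.209]
wrist_force: [-4.1, 8.6, 6.7]
width: 0.153
```

```bash
python3 go.py .594 .0476 .08 -12;  python3 - <<'E'
from h import *
for c in ["wrist","side","scene"]:
    d=read_camera(c);np.save(f"{c}12.npy",d,allow_pickle=True)
    if c=="side": cv2.imwrite("pics/side12c.png",cv2.cvtColor(cv2.resize(d["pixels"][130:200,230:310],None,fx=8,fy=8,interpolation=cv2.INTER_CUBIC),cv2.COLOR_RGB2BGR))
    if c=="scene": cv2.imwrite("pics/scene12c.png",cv2.cvtColor(cv2.resize(d["pixels"][185:265,225:305],None,fx=7,fy=7,interpolation=cv2.INTER_CUBIC),cv2.COLOR_RGB2BGR))
    if c=="wrist": cv2.imwrite("pics/wrist12c.png",cv2.cvtColor(cv2.resize(d["pixels"][120:170,0:60],None,fx=12,fy=12,interpolation=cv2.INTER_NEAREST),cv2.COLOR_RGB2BGR))
E
```

```text
t 11.13 pos [0.5853 0.008  0.08  ] rpy [-179.9   -0.   -12. ] F [-4.1  8.6  6.7] w 0.153
shift [ 0.004 -0.405  0.001] turn [-0.001 -0.     0.   ]
```

View pics/wrist12c.png

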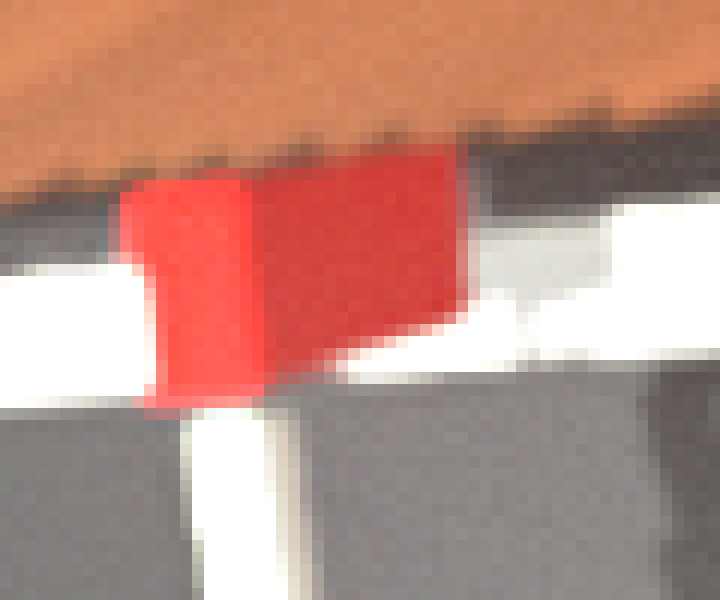

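View pics/scene12c.png

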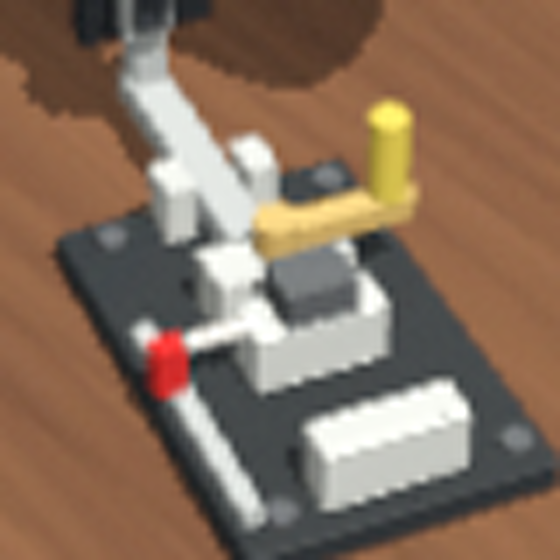

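View pics/side12c.png

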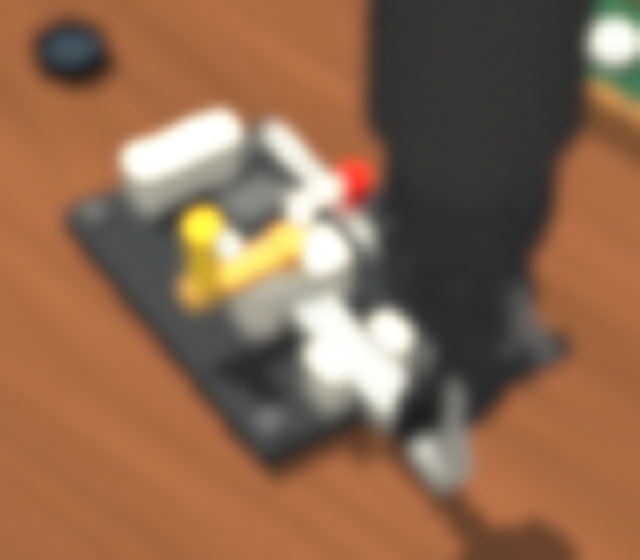

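```bash
python3 - <<'E'
from h import *
s=status.state();print(s["time_s"],s["tool_pos"],s["width"],s["wrist_force"]);print(r.finish_job())
E
```

```text
11.2833 [0.5852519  0.00801399 0.07997124] 0.1543613830923832 [-4.5211032   9.62987231  6.990587  ]
the job is handed in; nothing more can be done
None
```

The clamp is ready for the lens cell. The latch is at its open stop and the gripper is still holding the T-handle with the pointer at the red mark. I handed the job in at 11.3 s.

- **Latch:** I gripped the yellow knob and swung it a quarter turn until the force rose to about 19 N at the stop. The pictures after that show the bar along the clamp's +y.
- **Handle:** I pinched the handle across its 14 mm and commanded a 50 N grip. I then pulled it out about 40.5 mm, measured as gripper travel. At hand-in the arm was standing still and the force sensor read about 10 N sideways, slightly above the spring's stated force at that pull.
- **Pointer at the mark:** the last wrist picture puts the pointer within about 0.5 mm of the middle of the red tab. The uncertainty is about 2 mm, because the exact height of the pointer's top is not known. The two measurements before the pull gave a distance of 40.6 and 41 mm, slightly over your stated 20–40 mm range, but the 5 mm tolerance covers the difference.
- **Disagreement:** the scene camera's readings of the pointer differed by about 3 mm along its length, so I trusted the wrist camera. The side view was too blurred to measure from.
- **Everything else:** I saw no sign of contact with the mark or the other things on the counter, but I did not measure their positions again at the end.

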